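Reset the faceting bench: clear the mat, turn the rinse pot mouth-up

ROBOT

A 7-joint arm with a two-finger parallel gripper is mounted at the origin on the work surface. World frame = base frame: x ahead of the robot, y to its left, z up, the work surface at z = 0. Lengths are in mm, angles in rad, forces in N, time in s.
With the tool pointing down it reaches from about 400 to 875 mm from the base axis. Payload 4.4 kg.
Tool frame: the origin (TCP) lies on the mounting face of the last link; the fingertips stand 173 mm ahead of it and the grasp point (between the pads) lies 155 mm ahead of it; z points along the fingers, y is the line along which they close (so a half turn about z gives the same grasp; the last joint's range is limited). The gripper opens to 85 mm and grips with 20 to 120 N. Pads are 22 mm wide; open, the fingers measure 114 mm over their backs; the gripper's body (76 mm by 85 mm) begins 54 mm behind the grasp point. The pads swing forward as they close: fully open they stand 13 mm farther back than shut.
Start: joints at [1.261, 0.628, 0.038, 1.517, -0.027, 0.996, -0.02], TCP at [156.926, -630.785, 404.713] pointing down, gripper open.
Joint ranges: [-3.06, 3.06], [-0.37, 2.12], [-1.25, 1.32], [0.18, 2.47], [-1.1, 4.24], [0.23, 1.98], [-2.94, 2.94]. Speed limits (rad/s): [2.57, 2.57, 3.14, 3.14, 3.14, 3.14, 3.14].

INTERFACE

Orientations are given as [roll, pitch, yaw] about the fixed x, y, z axes, in that order (R = Rz(yaw) Ry(pitch) Rx(roll)).
In Python, from cell import * gives the robot as it stands. The module is installed in compiled form; this text tells all that it offers.
- The arm moves only by the tool jog_arm, never from a script. Its argument "steps" is a list of rows, each a list of 7 numbers: the opening, from -1 (shut) to 1 (fully open), so that 0 is half open, then the shift along the tool's x, y, z as a fraction of full scale, then the turn, a rotation vector about the tool's x, y, z as a fraction of full scale. A call has 1 to 10 rows; each row shifts and turns the commanded pose from where the row before left it, along the tool's axes as they then stand; what a row does not reach is not made up. Full scale, the value 1, is 500 mm for a shift and 2 rad for a turn. A row lasts 1/8 s, in which the tool goes at most 62.5 mm and 10.7 degrees, less where a joint would pass 70% of its speed; a pose out of reach is approached as far as the arm can. A call with a number of a shift or a turn outside -1 to 1 is refused whole. A call with a gripper value outside its range is refused whole. The fingers move at their own pace and stop on an object; the grip force is fixed at half the most. Time passes only in rows, so rows that do not move let the fingers close. It gives the time, the measured TCP pose, the force, the opening and the grip force at its end, in the units of the state.
- read_state(): the state, without advancing time (a new reading comes with each control period).
- get_image(name): name is "scene" or "top"; returns a dict with "pixels" (384x512x3 uint8, red, green, blue), "depth" (384x512 float32, mm along the optical axis (not along the pixel's ray), 0 where there is no reading), "vertical_fov" (degrees; the focal length in pixels is half the picture's height over the tangent of half this angle, whatever the lens; pixels are square), "cx", "cy" (the principal point, pixels), "R" (3x3) and "t" (3): a world point X has camera coordinates R X + t. Camera axes: x right, y down, z forward; pixel columns grow to the right and rows downward; lengths in mm; the calibration is good to about 2 mm. A picture is of the moment at which its call begins.
- finish_job(): hands the job in; it is judged then, once.
The state is a dict: "clock": time; "qpos": joint angles; "qd": joint speeds; "tau": joint torques, N m; "eef_pos": TCP position; "tool_rot": TCP orientation; "force": force on the tool from outside, world axes, zero at the start; "torque": the same for the moment, N m; "width": finger opening in mm; "gripper_force": force on a finger pad.
Only numpy, scipy, OpenCV 4.12 (cv2) and the standard library are available. Lean on these libraries where they do the work, as an engineer would, in place of code of your own. Each camera call takes 0.05 s, during which the arm holds its last target. There are 200 camera calls.

TASK

Clear the rubber mat by the lap: lay the dop stick (the long steel bar) flat in the long shallow tray and the dressing stone (the flat two-layer block) in the square bin. Turn the square rinse pot, which stands mouth-down, the other way up and leave it standing mouth-up near the middle of the mat. Leave the amber bottle, the round tub and the glass jar standing where they are.

Things in the scene. Friction and masses are not known exactly. Their poses are not given: they have to be found in the camera images.
- pot_center (a point): Grey plastic rinse pot: straight square box 54 x 54 mm outside, 64 mm tall, walls 3.5 mm, one end open (mouth), other end closed (base), about 0.12 kg. Loose; starts mouth-down on the bench, left or right of the mat, at any yaw. The point is its centre, half-way up (32 mm from either end). Its z axis points from the mouth towards the closed base (so it points up at the start and must point down at the end); x and y are square to the side walls.
- dop_center (a point): Dop stick: a steel bar of square section 14 x 14 mm with a thinner round brass-tipped end, 120 mm long in all, about 0.09 kg, lying on the mat. The point is the middle of its length, half-way up (7 mm above its underside). Its x axis runs along it: the square part spans -60 to +28 mm, the round end (12 mm thick at most) to +60 mm.
- stone_center (a point): Dressing stone: a flat block 85 x 28 x 20 mm (grey below, brick-coloured above), about 0.11 kg, lying on the mat. The point is its centre (10 mm above its underside); x axis along its 85 mm length, z up.
- mat: Black square rubber mat, 150 x 150 mm, 5 mm thick, fixed to the bench. Origin under its centre, at bench height; x and y along its sides; its upper face is 5 mm above.
- tray: Long shallow green tray, fixed, 170 mm (its x) by 96 mm (its y) outside, 28 mm tall, walls and floor 4 mm, open on top. Origin under its centre, at bench height.
- bin: Square green bin, fixed, 112 x 112 mm outside, 45 mm tall, walls and floor 4 mm, open on top. Origin under its centre, at bench height.
- bottle: Amber bottle, 62 mm across, 145 mm tall, standing beyond the mat. Bystander. Origin under its centre.
- tub: Round white plastic tub, mouth-up, 72 mm across the rim, 75 mm tall, on the other side of the mat from the pot. Bystander. Origin under its centre.
- jar: Green glass jar with a pale band and a metal cap, 54 mm across, 55 mm tall, between the mat and the robot. Bystander. Origin under its centre.

How it is judged:
By the outcome, as a careful person would: the job done as asked, in the order asked, and still so for the second after the job is handed in, with the robot touching nothing.
It also fails if it takes over 72 s, if anything falls off the work surface, if the arm or the gripper's body presses on something with over 40 N, if the wrist force passes 120 N, or if a joint passes its speed limit or range.

## Working session

There is one attempt and no reset: what is moved stays moved. The work goes in short steps, Python scripts to look and compute and a tool call to move; the robot and the scene stay as the last step left them, time stands still between calls to the robot, and variables do not carry over. Pictures are saved under pics/ and viewed, at most 10 in all, crops included, and the job is handed in when it is done.

Besides the shell and the picture viewer there is one more tool, called after ">>>" as a command line: name --pt "numbers of a row" for each row, then --argument value for the rest. jog_arm: Moves the arm, as the interface text tells. Shift numbers are shares of 500 mm and turn numbers shares of 2 rad, none past 1 either way. Its arguments: {"type":"object","properties":{"steps":{"type":"array"}},"required":["steps"]}

```bash
mkdir -p pics; cat > h.py <<'E'
from cell import *
import numpy as np, cv2
def snap(name,f):
    im=get_image(name); cv2.imwrite(f'pics/{f}.png',im['pixels'][:,:,::-1]); np.savez(f'pics/{f}.npz',**{k:np.array(v) for k,v in im.items()}); return im
def load(f): return dict(np.load(f'pics/{f}.npz'))
def world(im,u,v,z=None):
    f=192/np.tan(np.radians(float(im['vertical_fov']))/2)
    d=np.array([(u-im['cx'])/f,(v-im['cy'])/f,1.]); R=im['R'];t=im['t']
    if z is None:
        return R.T@(d*im['depth'][int(round(v)),int(round(u))]-t)
    c=-R.T@t; w=R.T@d; return c+w*(z-c[2])/w[2]
E
python3 - <<'E'
from h import *
print(read_state())
for n in('top','scene'):
    im=snap(n,n+'0'); print(n,im['vertical_fov'],im['cx'],im['cy'],im['R'].round(3).tolist(),im['t'])
a=cv2.imread('pics/top0.png'); cv2.imwrite('pics/top0b.png',cv2.resize(a,(800,600),interpolation=cv2.INTER_CUBIC))
E
```

```text
{'clock': 0.0, 'qpos': array([ 1.26117715,  0.62935723,  0.03846194,  1.51835647, -0.02698283,
        0.99626637, -0.01999162]), 'qd': array([ 0.00259083,  0.00164606, -0.00262043, -0.00094359,  0.00046792,
       -0.00280925,  0.00051345]), 'tau': array([-2.15667596e-04, -5.63405585e+01,  1.22576125e+00, -1.93445849e+01,
        1.08869458e-02,  1.04131954e-02,  1.08301779e-05]), 'eef_pos': array([ 156.86898682, -630.49360723,  403.78563143]), 'tool_rot': array([-3.13972448e+00,  5.09524205e-05,  2.43821050e-01]), 'force': array([ 0.28186626, -0.1085665 , -0.23455996]), 'torque': array([-0.00395943, -0.03100795,  0.03840258]), 'gripper_force': 0.0, 'width': 85.54492170954022}
top 47.245698648328656 247.26934608457455 192.13879182638513 [[0.011, -1.0, 0.002], [-0.994, -0.012, -0.113], [0.113, -0.001, -0.994]] [  22.47858894  543.20885504 1099.21336792]
scene 57.682097430302 257.1976069546527 190.20491248871795 [[0.347, 0.938, -0.012], [0.783, -0.296, -0.547], [-0.517, 0.18, -0.837]] [-184.49471444 -384.18400819 1159.28378908]
```

View pics/top0b.png

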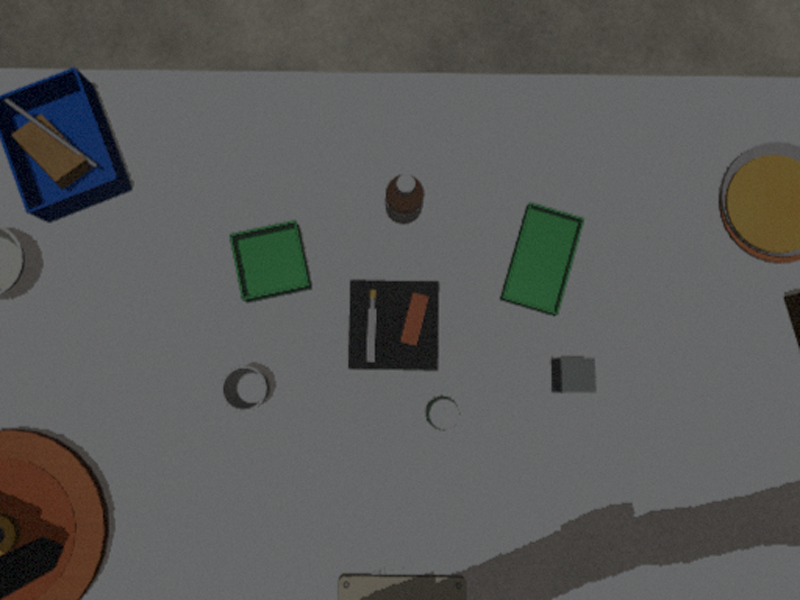

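View pics/scene0.png

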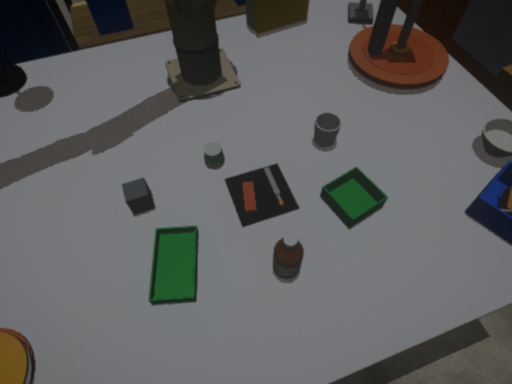

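The top view shows, in 800x600 pixels: bin (270,261), tray (541,259), mat (394,325), dop (372,326, brass end up), stone (414,319), pot (574,374), tub (249,387), jar (442,413) and bottle (405,198). The scene view agrees with it. Next I enlarge the top picture to read corners.

```bash
python3 - <<'E'
from h import *
a=cv2.imread('pics/top0.png')[100:280,140:390]; a=np.clip(a*1.8,0,255).astype('uint8')
cv2.imwrite('pics/crop0.png',cv2.resize(a,(800,576),interpolation=cv2.INTER_CUBIC))
E
```

```text
(no output)
```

View pics/crop0.png

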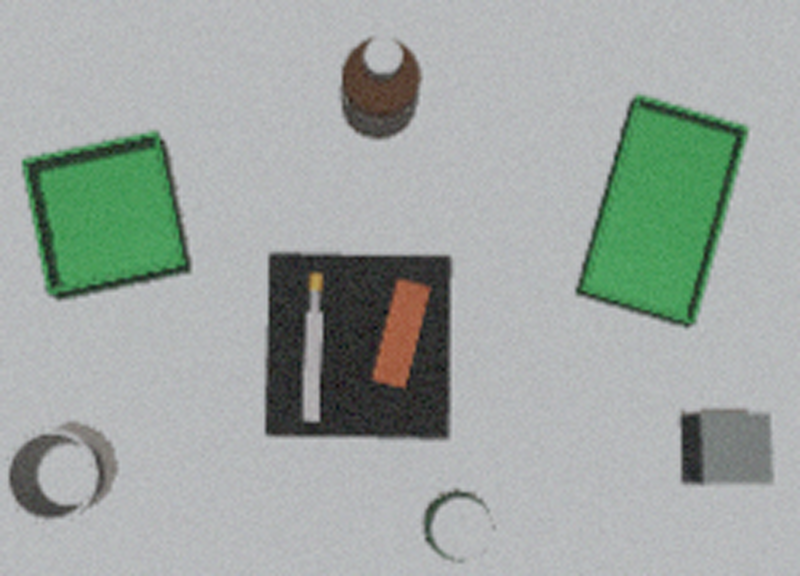

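The crop (u=140+c/3.2, v=100+r/3.2) shows the corners clearly. The pot's top face is at (700..773, 411..484), with its dark side to the left. The dop runs (312,422)→(316,273) and the stone's corners are (400,280), (431,287), (405,388), (373,381).

```bash
cat > m.py <<'E'
from h import *
im=load('top0')
P=lambda c,r,z:world(im,139.5+.5+c/3.2-.34,100+r/3.2-.34,z)
def q(name,pts,z):
    w=np.array([P(c,r,z) for c,r in pts])[:,:2]; 
    e=np.diff(np.vstack([w,w[:1]]),axis=0)
    print(name,w.mean(0).round(1),'len',np.hypot(*e.T).round(1),'ang',np.degrees(np.arctan2(e[:,1],e[:,0])).round(1)); return w
print('cam',-im['R'].T@im['t'])
q('mat',[(270,254),(450,256),(448,437),(267,435)],5)
q('bin',[(23,160),(159,132),(190,270),(57,298)],45)
q('tray',[(637,96),(748,129),(692,326),(577,293)],28)
q('stone',[(400,280),(431,287),(405,388),(373,381)],25)
q('dop',[(312,422),(316,273)],19-5)
q('pot',[(701,411),(772,412),(773,484),(702,484)],64)
q('bottletop',[(383,55)],145)
q('tubtop',[(55,475)],75)
q('jartop',[(459,525)],55)
# from depth: points per object
H,W=im['depth'].shape; f=192/np.tan(np.radians(float(im['vertical_fov']))/2)
v,u=np.mgrid[:H,:W]; d=im['depth']
X=np.stack([(u-im['cx'])/f*d,(v-im['cy'])/f*d,d],-1)-im['t']; X=X@im['R']
def top(name,c0,c1,r0,r1,zlo,zhi):
    s=X[int(100+r0/3.2):int(100+r1/3.2),int(140+c0/3.2):int(140+c1/3.2)].reshape(-1,3)
    s=s[(s[:,2]>zlo)&(s[:,2]<zhi)]
    (c,sz,a)=cv2.minAreaRect(s[:,:2].astype('f4')); print(name,len(s),'z',np.median(s[:,2]).round(1),'mean',s.mean(0).round(1),'rect',np.round(c,1),np.round(sz,1),round(a,1))
top('pot',660,800,390,510,55,75)
top('stone',360,440,270,400,19,35)
top('dop',290,335,262,430,12,30)
top('tub',0,130,410,530,65,85)
top('jar',410,510,480,570,45,65)
top('bottle',330,430,20,150,130,160)
top('bench',480,560,200,300,-20,20)
E
python3 m.py
```

```text
cam [ 415.44454007   29.71633424 1153.41837552]
mat [505.6  16.5] len [148.6 148.7 147.3 148.7] ang [-9.000e+01  1.795e+02  9.000e+01  1.000e-01]
bin [604.5 219. ] len [111.2 115.  107.6 115.4] ang [ -77.4 -166.1  102.7   15.6]
tray [ 616.4 -229.8] len [ 94.3 169.4  95.9 170.8] ang [-106.3  163.4   74.5  -17.2]
stone [513.4 -18.3] len [25.7 84.4 26.3 84.7] ang [-102.2  165.9   78.3  -14.4]
dop [502.7  52.9] len [121.4 121.4] ang [ -0.7 179.3]
pot [ 424.9 -275.5] len [54.9 55.2 54.7 56. ] ang [-90.1 179.5  90.7  -0.2]
bottletop [708.9   2.4] len [0.] ang [0.]
tubtop [398.1 247.5] len [0.] ang [0.]
jartop [363.  -61.8] len [0.] ang [0.]
pot 496 z 64.1 mean [ 423.2 -274.3   64. ] rect [ 423.5 -274.9] [54.  54.7] 2.6
stone 353 z 25.0 mean [513.  -17.7  24.8] rect [513.2 -17.8] [27.8 84.8] 75.9
dop 228 z 18.2 mean [498.2  53.2  18.2] rect [501.8  53.6] [117.2  13.1] 0.8
tub 186 z 73.9 mean [396.1 252.9  73.4] rect [397.  250.1] [69.3 70. ] 73.2
jar 297 z 55.4 mean [360.2 -63.8  55.3] rect [360.  -64.2] [44.1 45. ] 0.9
bottle 128 z 144.0 mean [706.7   2.2 143.4] rect [707.3   2. ] [27.5 26.2] 0.7
bench 772 z -0.2 mean [ 5.887e+02 -1.161e+02 -1.000e-01] rect [ 589.  -116.4] [81.8 65.1] 0.2
```

>>> jog_arm --pt "0 0.08 0 0 0 0 0.061" --pt "0 0.08 0 0 0 0 0.061" --pt "0 0.09 -0.09 0 0 0 0" --pt "0 0.09 -0.09 0 0 0 0" --pt "0 0.09 -0.09 0 0 0 0" --pt "0 0.09 -0.09 0 0 0 0" --pt "0 0.09 -0.09 0 0 0 0" --pt "0 0 -0.1 0 0 0 0" --pt "0 0 -0.1 0 0 0 0" --pt "0 0 -0.1 0 0 0 0"

```text
clock: 1.35
eef_pos: [456.4, -243.5, 404.4]
tool_rot: [-3.141, 0.0, 0.0]
force: [-0.1, -0.0, 0.7]
width: 42.9
gripper_force: 0.0
```

```bash
cat >> h.py <<'E'
from scipy.spatial.transform import Rotation as Ro
def to(pos,rpy):
    "shift & turn (tool axes, fractions) from measured pose to target TCP pose"
    s=read_state(); R=Ro.from_euler('xyz',s['tool_rot']); T=Ro.from_euler('xyz',rpy)
    print('q',np.round(s['qpos'],3),'pos',s['eef_pos'].round(1),'rpy',s['tool_rot'].round(3),'w',round(s['width'],1),'F',s['force'].round(1))
    print('shift in present axes',(R.inv().apply(np.array(pos)-s['eef_pos'])/500).round(4),'turn',((R.inv()*T).as_rotvec()/2).round(4),
          'shift in target axes',(T.inv().apply(np.array(pos)-s['eef_pos'])/500).round(4))
E
python3 -c "
from h import *
to([492,53,300],[np.pi,0,0])"
```

```text
q [ 0.363  0.441  0.105  1.887 -0.061  0.817 -1.071] pos [ 456.4 -243.5  404.4] rpy [-3.141  0.     0.   ] w 42.9 F [-0.1 -0.   0.7]
shift in present axes [ 0.0714 -0.593   0.209 ] turn [-0.0002  0.0002  0.    ] shift in target axes [ 0.0713 -0.5931  0.2088]
```

>>> jog_arm --pt "0 0.012 -0.1 0.05 0 0 0" --pt "0 0.012 -0.1 0.05 0 0 0" --pt "0 0.012 -0.1 0.05 0 0 0" --pt "0 0.012 -0.1 0.05 0 0 0" --pt "0 0.012 -0.1 0.05 0 0 0" --pt "0 0.012 -0.093 0.05 0 0 0" --pt "0 0 0 0 0 0 0"

```text
clock: 2.22
eef_pos: [492.0, 55.6, 252.8]
tool_rot: [-3.14, 0.003, 0.008]
force: [-1.0, -0.8, -0.8]
width: 43.0
gripper_force: 0.0
```

```bash
python3 -c "
from h import *
to([492,53,181],[np.pi,0,0])"
```

```text
q [-0.224  0.659  0.082  2.073 -0.13   0.418 -1.603] pos [492.   55.6 252.8] rpy [-3.14e+00  3.00e-03  8.00e-03] w 43.0 F [-1.  -0.8 -0.8]
shift in present axes [0.0004 0.0055 0.1435] turn [-0.0009  0.0018  0.0038] shift in target axes [-0.      0.0053  0.1436]
```

>>> jog_arm --pt "0 0 0.005 0.05 0 0 0" --pt "0 0 0 0.05 0 0 0" --pt "0 0 0 0.03 0 0 0" --pt "0 0 0 0.0135 0 0 0" --pt "0 0 0 0 0 0 0" --pt "-1 0 0 0 0 0 0" --pt "-1 0 0 0 0 0 0" --pt "-1 0 0 0 0 0 0" --pt "-1 0 0 0 0 0 0"

```text
clock: 3.35
eef_pos: [492.9, 48.9, 183.9]
tool_rot: [-3.141, -0.002, 0.0]
force: [0.3, 1.1, 5.8]
width: 12.1
gripper_force: 60.0
```

```bash
python3 -c "
from h import *
to([492,53,230],[np.pi,0,0])
to([606,-227,230],[np.pi,0,-.297])"
```

```text
q [-0.19   0.791  0.052  2.096 -0.147  0.257 -1.582] pos [492.9  48.9 183.9] rpy [-3.141e+00 -2.000e-03  0.000e+00] w 12.1 F [0.3 1.1 5.8]
shift in present axes [-0.0016 -0.0083 -0.0922] turn [-0.0002 -0.0008  0.    ] shift in target axes [-0.0018 -0.0082 -0.0922]
q [-0.19   0.791  0.052  2.096 -0.147  0.257 -1.582] pos [492.9  48.9 183.9] rpy [-3.141e+00 -2.000e-03  0.000e+00] w 12.1 F [0.3 1.1 5.8]
shift in present axes [ 0.2263  0.5517 -0.0921] turn [-0.0003 -0.0008  0.1485] shift in target axes [ 0.3778  0.4614 -0.0922]
```

>>> jog_arm --pt "-1 0 0 -0.04 0 0 0" --pt "-1 0 0 -0.08 0 0 0" --pt "-1 0 0 -0.08 0 0 0"

```text
clock: 3.72
eef_pos: [492.3, 48.6, 284.1]
tool_rot: [3.141, 0.0, -0.0]
force: [0.8, -0.2, -0.8]
width: 11.8
gripper_force: 59.2
```

```bash
python3 - <<'E'
from h import *
im=snap('scene','s1'); a=cv2.imread('pics/s1.png')[100:300,130:390]; a=np.clip(a*1.8,0,255).astype('uint8')
cv2.imwrite('pics/s1c.png',cv2.resize(a,(780,600),interpolation=cv2.INTER_CUBIC))
to([606,-227,284],[np.pi,0,-.297])
E
```

```text
q [-0.227  0.594  0.106  2.054 -0.126  0.492 -1.6  ] pos [493.8  48.6 288.5] rpy [-3.141e+00 -7.000e-03 -1.000e-03] w 12.1 F [-0.2 -0.9  1.9]
shift in present axes [0.2246 0.5511 0.0101] turn [-0.0011 -0.0035  0.1482] shift in target axes [0.3759 0.4614 0.009 ]
```

View pics/s1c.png

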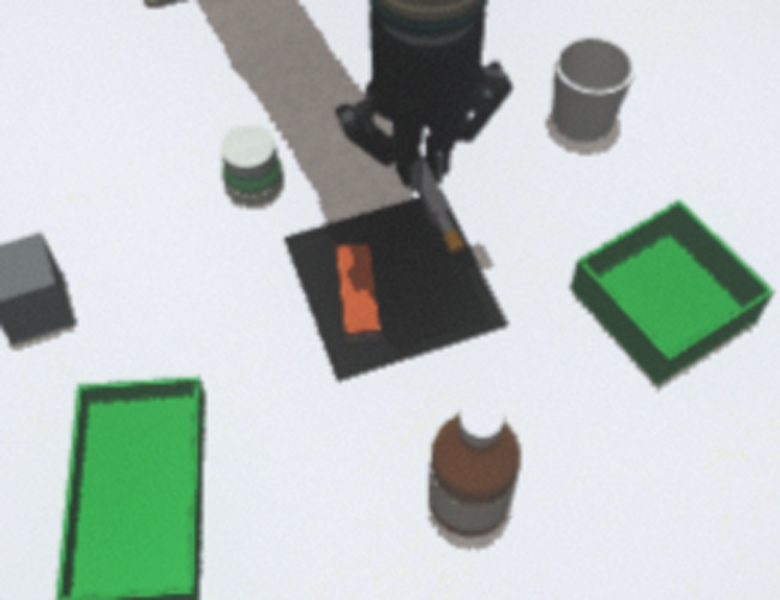

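The picture shows the dop held level in the fingers (437,210), the stone alone on the mat, and everything else in place. Next I carry it to the tray.

>>> jog_arm --pt "-1 0 0 0 0 0 0.0742" --pt "-1 0 0 0 0 0 0.0742" --pt "-1 0.063 0.077 0 0 0 0" --pt "-1 0.063 0.077 0 0 0 0" --pt "-1 0.063 0.077 0 0 0 0" --pt "-1 0.063 0.077 0 0 0 0" --pt "-1 0.063 0.077 0 0 0 0" --pt "-1 0.061 0.076 0.05 0 0 0" --pt "-1 0 0 0.06 0 0 0" --pt "-1 0 0 0 0 0 0"

```text
clock: 5.03
eef_pos: [603.3, -226.5, 225.4]
tool_rot: [-3.141, 0.006, -0.298]
force: [-0.1, 0.3, -1.1]
width: 12.0
gripper_force: 59.2
```

```bash
python3 - <<'E'
from h import *
to([606,-227,184],[np.pi,0,-.297])
E
```

```text
q [ 0.236  0.847  0.135  1.663 -0.168  0.648 -1.407] pos [ 603.3 -226.5  225.4] rpy [-3.141  0.006 -0.298] w 12.0 F [-0.1  0.3 -1.1]
shift in present axes [ 0.0059 -0.0006  0.0828] turn [-0.0003  0.003  -0.0004] shift in target axes [ 0.0054 -0.0006  0.0829]
```

>>> jog_arm --pt "-1 0.005 0 0.04 0 0 0" --pt "-1 0 0 0.03 0 0 0" --pt "-1 0 0 0.014 0 0 0" --pt "-1 0 0 0 0 0 0" --pt "-0.1 0 0 0 0 0 0" --pt "-0.1 0 0 0 0 0 0" --pt "-0.1 0 0 0 0 0 0" --pt "0 0 0 -0.06 0 0 0" --pt "0 0 0 -0.08 0 0 0"

```text
clock: 6.15
eef_pos: [606.8, -227.3, 255.9]
tool_rot: [-3.141, 0.002, -0.297]
force: [-0.2, -0.4, 0.4]
width: 42.8
gripper_force: 0.0
```

```bash
python3 - <<'E'
from h import *
im=snap('scene','s2'); a=cv2.imread('pics/s2.png')[200:320,110:270]; a=np.clip(a*1.8,0,255).astype('uint8')
cv2.imwrite('pics/s2c.png',cv2.resize(a,(640,480),interpolation=cv2.INTER_CUBIC))
to([513,-18,255],[np.pi,0,-.245])
E
```

```text
q [ 0.23   0.8    0.147  1.639 -0.162  0.707 -1.413] pos [ 608.9 -228.4  262.2] rpy [ 3.141 -0.008 -0.297] w 42.5 F [ 0.2 -1.   3.1]
shift in present axes [-0.3067 -0.3462  0.0119] turn [ 0.0003 -0.0039 -0.0261] shift in target axes [-0.2881 -0.3617  0.0144]
```

View pics/s2c.png

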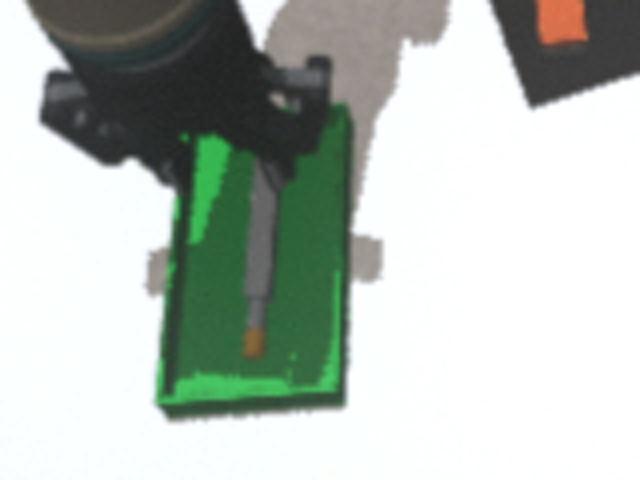

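The dop lies flat, lengthwise, in the tray (brass tip at (254,343)). Next is the stone.

>>> jog_arm --pt "0.2 0 0 0 0 0 -0.026" --pt "0.2 -0.05 -0.06 0 0 0 0" --pt "0.2 -0.06 -0.075 0 0 0 0" --pt "0.2 -0.06 -0.075 0 0 0 0" --pt "0.2 -0.06 -0.075 0.01 0 0 0" --pt "0.2 -0.058 -0.075 0.02 0 0 0" --pt "0.2 0 0 0.04 0 0 0" --pt "0.2 0 0 0 0 0 0"

```text
clock: 7.2
eef_pos: [510.9, -17.6, 220.4]
tool_rot: [3.141, 0.002, -0.244]
force: [0.1, 0.5, -0.5]
width: 51.7
gripper_force: 0.0
```

```bash
python3 - <<'E'
from h import *
to([513,-18,183],[np.pi,0,-.245])
E
```

```text
q [-0.101  0.734  0.121  2.045 -0.223  0.376 -1.618] pos [510.9 -17.6 220.4] rpy [ 3.141e+00  2.000e-03 -2.440e-01] w 51.7 F [ 0.1  0.5 -0.5]
shift in present axes [ 0.0045 -0.0002  0.0748] turn [0.0002 0.0008 0.0004] shift in target axes [ 0.0044 -0.0002  0.0748]
```

>>> jog_arm --pt "0.2 0.0045 0 0.04 0 0 0" --pt "0.2 0 0 0.034 0 0 0" --pt "0.2 0 0 0 0 0 0" --pt "-1 0 0 0 0 0 0" --pt "-1 0 0 0 0 0 0" --pt "-1 0 0 0 0 0 0" --pt "-1 0 0 0 0 0 0" --pt "-1 0 0 -0.06 0 0 0" --pt "-1 0 0 -0.1 0 0 0" --pt "-1 0 0 0 0 0 0"

```text
clock: 8.45
eef_pos: [514.7, -18.6, 267.0]
tool_rot: [-3.14, -0.007, -0.245]
force: [0.9, 0.1, -1.5]
width: 26.5
gripper_force: 59.4
```

```bash
python3 - <<'E'
from h import *
to([604,219,262],[np.pi,0,.245])
E
```

```text
q [-0.124  0.653  0.157  2.019 -0.209  0.477 -1.629] pos [514.7 -18.6 267. ] rpy [-3.14  -0.007 -0.245] w 26.5 F [ 0.9  0.1 -1.5]
shift in present axes [ 0.0579 -0.5042  0.0111] turn [ 1.00e-04 -3.50e-03 -2.45e-01] shift in target axes [ 0.2885 -0.4176  0.01  ]
```

>>> jog_arm --pt "-1 0 0 0 0 0 -0.082" --pt "-1 0 0 0 0 0 -0.082" --pt "-1 0 0 0 0 0 -0.081" --pt "-1 0.048 -0.07 0 0 0 0" --pt "-1 0.048 -0.07 0 0 0 0" --pt "-1 0.048 -0.07 0 0 0 0" --pt "-1 0.048 -0.07 0 0 0 0" --pt "-1 0.048 -0.07 0 0 0 0" --pt "-1 0.048 -0.068 0 0 0 0" --pt "-1 0 0 0 0 0 0"

```text
clock: 9.7
eef_pos: [601.9, 224.0, 262.4]
tool_rot: [-3.138, -0.0, 0.251]
force: [-0.5, -0.0, -1.8]
width: 26.4
gripper_force: 59.5
```

```bash
python3 - <<'E'
from h import *
to([604,219,183],[np.pi,0,.245])
E
```

```text
q [-0.446  0.788  0.079  1.658 -0.092  0.699 -1.639] pos [601.9 224.  262.4] rpy [-3.138 -0.     0.251] w 26.4 F [-0.5 -0.  -1.8]
shift in present axes [0.0015 0.0112 0.1588] turn [-0.0016 -0.      0.003 ] shift in target axes [0.0016 0.0107 0.1588]
```

>>> jog_arm --pt "-1 0.0015 0.008 0.05 0 0 0" --pt "-1 0 0 0.06 0 0 0" --pt "-1 0 0 0.03 0 0 0" --pt "-1 0 0 0.017 0 0 0" --pt "-1 0 0 0 0 0 0" --pt "0 0 0 0 0 0 0" --pt "0 0 0 0 0 0 0" --pt "0 0 0 0 0 0 0" --pt "0 0 0 -0.06 0 0 0" --pt "0 0 0 -0.09 0 0 0"

```text
clock: 10.95
eef_pos: [603.5, 215.3, 260.1]
tool_rot: [3.141, 0.003, 0.245]
force: [0.8, 0.2, -1.0]
width: 43.2
gripper_force: 0.0
```

```bash
python3 - <<'E'
from h import *
to([604,219,300],[np.pi,0,.245])
E
```

```text
q [-0.435  0.79   0.082  1.662 -0.091  0.696 -1.633] pos [603.5 215.3 260.1] rpy [3.141e+00 3.000e-03 2.450e-01] w 43.2 F [ 0.8  0.2 -1. ]
shift in present axes [ 0.0025 -0.0068 -0.0798] turn [0.0002 0.0015 0.0001] shift in target axes [ 0.0028 -0.0069 -0.0797]
```

>>> jog_arm --pt "0.5 -0.03 0.03 -0.08 0 0 0" --pt "0.5 -0.06 0.07 -0.06 0 0 0" --pt "0.5 -0.06 0.08 -0.05 0 0 0" --pt "0.5 -0.06 0.08 -0.05 0 0 -0.03" --pt "0.5 -0.06 0.08 0 0 0 -0.09" --pt "0.8 0 0 0 0 0 -0.09" --pt "0.8 0 0 0 0 0 -0.09" --pt "0.8 0 0 0 0 0 -0.09" --pt "0.8 0 0 0 0 0 -0.09" --pt "0.8 0 0 0 0 0 -0.09"

```text
clock: 12.2
eef_pos: [517.1, 16.7, 380.8]
tool_rot: [3.141, 0.0, 1.391]
force: [-0.3, 0.1, -0.9]
width: 77.0
gripper_force: 0.0
```

```bash
python3 - <<'E'
from h import *
to([505,16,350],[np.pi,0,np.pi/2])
E
```

```text
q [ 0.078  0.479 -0.237  1.907  0.156  0.773 -0.425] pos [517.1  16.7 380.8] rpy [3.141 0.    1.391] w 77.0 F [-0.3  0.1 -0.9]
shift in present axes [-0.0056 -0.0236  0.0616] turn [ 0.0003  0.0001 -0.09  ] shift in target axes [-0.0013 -0.0242  0.0616]
```

>>> jog_arm --pt "0.8 0 0 0 0 0 -0.09" --pt "0.8 0 0 0 0 0.09 0" --pt "0.8 0 0 0 0 0.09 0" --pt "0.8 0 0 0 0 0.09 0" --pt "0.8 0 0 0 0 0.09 0"

```text
clock: 12.82
eef_pos: [517.2, 16.3, 381.2]
tool_rot: [3.139, -0.725, 1.566]
force: [-0.5, 0.8, -0.8]
width: 76.8
gripper_force: 0.0
```

```bash
python3 - <<'E'
from h import *
to([505,16,350],[np.pi,0,np.pi/2])
E
```

```text
q [ 0.649  0.658 -0.788  1.918 -0.413  0.746  0.284] pos [517.2  16.3 381.2] rpy [ 3.139 -0.725  1.566] w 76.8 F [-0.5  0.8 -0.8]
shift in present axes [-0.0419 -0.0245  0.0462] turn [ 0.0021 -0.3623 -0.0029] shift in target axes [-0.0006 -0.0244  0.0624]
```

>>> jog_arm --pt "0.8 0 0 0 0 -0.09 0" --pt "0.8 0 0 0 0 -0.09 0" --pt "0.8 0 0 0 0 -0.09 0" --pt "0.8 0 0 0 0 -0.09 0" --pt "0.8 0 0 0 0 -0.09 0" --pt "0.8 0 0 0 0 -0.09 0" --pt "0.8 0 0 0 0 -0.09 0" --pt "0.8 0 0 0 0 -0.09 0" --pt "0.8 0 0 0 0 -0.09 0" --pt "0.8 0 0 0 0 -0.09 0"

```text
clock: 14.08
eef_pos: [517.3, 17.3, 381.0]
tool_rot: [3.138, 1.085, 1.563]
force: [-0.2, -0.3, -1.1]
width: 77.0
gripper_force: 0.0
```

```bash
python3 - <<'E'
from h import *
to([505,16,350],[np.pi,0,np.pi/2])
E
```

```text
q [-0.523  0.657  0.228  1.922  0.931  1.243 -0.952] pos [517.3  17.3 381. ] rpy [3.138 1.085 1.563] w 77.0 F [-0.2 -0.3 -1.1]
shift in present axes [ 0.0535 -0.0246  0.0314] turn [-4.000e-04  5.425e-01 -2.500e-03] shift in target axes [-0.0027 -0.0245  0.062 ]
```

>>> jog_arm --pt "1 0 0 0 0 0.09 0" --pt "1 0 0 0 0 0.09 0" --pt "1 0 0 0 0 0.09 0" --pt "1 0 0 0 0 0.09 0" --pt "1 0 0 0 0 0.09 0" --pt "1 0 0 0 0 0.0925 0" --pt "1 -0.1 -0.03 0.02 0 0 0" --pt "1 -0.1 -0.03 0.02 0 0 0" --pt "1 -0.1 -0.03 0.02 0 0 0" --pt "1 -0.1 -0.03 0.02 0 0 0"

```text
clock: 15.32
eef_pos: [455.4, -184.3, 339.6]
tool_rot: [3.141, -0.004, 1.565]
force: [1.4, 0.2, -0.3]
width: 85.6
gripper_force: 0.0
```

```bash
python3 - <<'E'
from h import *
to([424,-275,260],[np.pi,0,np.pi/2])
E
```

```text
q [ 0.486  0.507 -0.224  2.016  0.175  0.637  0.143] pos [ 455.4 -184.3  339.6] rpy [ 3.141 -0.004  1.565] w 85.6 F [ 1.4  0.2 -0.3]
shift in present axes [-0.1824 -0.062   0.1583] turn [ 0.0005 -0.0022 -0.0029] shift in target axes [-0.1814 -0.0629  0.1592]
```

>>> jog_arm --pt "1 -0.06 -0.02 0.03 0 0 0" --pt "1 -0.06 -0.021 0.04 0 0 0" --pt "1 -0.061 -0.022 0.04 0 0 0" --pt "1 0 0 0.05 0 0 0" --pt "1 0 0 0 0 0 0"

```text
clock: 15.95
eef_pos: [423.3, -272.6, 258.0]
tool_rot: [-3.139, -0.006, 1.564]
force: [-0.4, 0.1, 0.0]
width: 85.5
gripper_force: 0.0
```

```bash
python3 - <<'E'
from h import *
to([424,-275,197],[np.pi,0,np.pi/2])
im=snap('scene','s3'); a=cv2.imread('pics/s3.png')[120:260,90:300]; a=np.clip(a*1.8,0,255).astype('uint8')
cv2.imwrite('pics/s3c.png',cv2.resize(a,(780,520),interpolation=cv2.INTER_CUBIC))
E
```

```text
q [ 0.641  0.659 -0.183  2.042  0.24   0.466  0.274] pos [ 423.3 -272.6  258. ] rpy [-3.139 -0.006  1.564] w 85.5 F [-0.4  0.1  0. ]
shift in present axes [-0.0056  0.0019  0.1219] turn [-0.0014 -0.0032 -0.0032] shift in target axes [-0.0048  0.0015  0.122 ]
```

View pics/s3c.png

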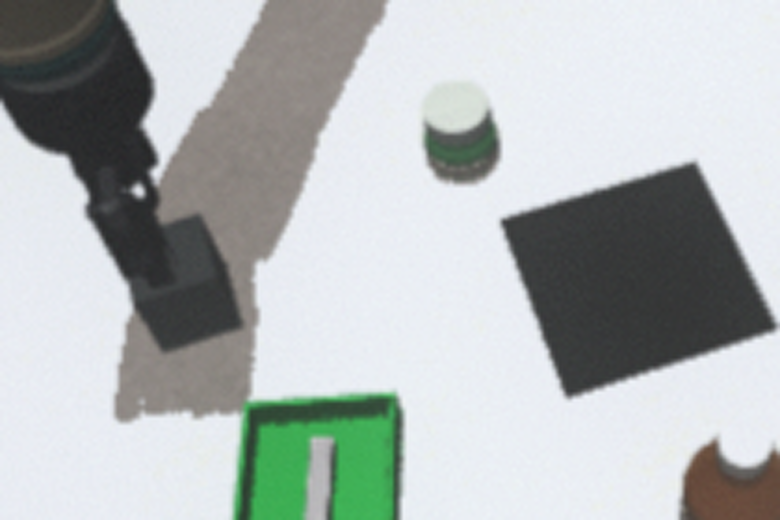

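The pot (190,285) is straddled by the open fingers and the mat is empty. I go down, grip and lift.

>>> jog_arm --pt "1 -0.005 0.001 0.04 0 0 -0.003" --pt "1 0 0 0.05 0 0 0" --pt "1 0 0 0.032 0 0 0" --pt "1 0 0 0 0 0 0" --pt "-1 0 0 0 0 0 0" --pt "-1 0 0 0 0 0 0" --pt "-1 0 0 0 0 0 0" --pt "-1 0 0 -0.05 0 0 0" --pt "-1 0 0 -0.1 0 0 0" --pt "-1 0 0 -0.1 0 0 0"

```text
clock: 17.25
eef_pos: [424.2, -275.4, 324.5]
tool_rot: [-3.141, -0.005, 1.571]
force: [1.0, -0.8, -0.9]
width: 53.2
gripper_force: 63.3
```

```bash
python3 - <<'E'
from h import *
to([505,-10,322],[np.pi,0,np.pi/2])
E
```

```text
q [ 0.687  0.55  -0.24   1.99   0.206  0.627  0.314] pos [ 424.2 -275.4  324.5] rpy [-3.141 -0.005  1.571] w 53.2 F [ 1.  -0.8 -0.9]
shift in present axes [0.5307 0.1618 0.0078] turn [-0.0002 -0.0026  0.0001] shift in target axes [0.5307 0.1617 0.005 ]
```

>>> jog_arm --pt "-1 0.07 0.01 0 0 0 0" --pt "-1 0.095 0.02 0 0 0 0" --pt "-1 0.1 0.022 0 0 0 0" --pt "-1 0.1 0.022 0 0 0 0" --pt "-1 0.1 0.022 0 0 0 0" --pt "-1 0.1 0.022 0 0 0 0" --pt "-1 0.1 0.022 0 0 0 0" --pt "-1 0.085 0.022 0 0 0 0" --pt "-1 0 0 0 0 -0.081 0" --pt "-1 0 0 0 0 -0.081 0"

```text
clock: 18.5
eef_pos: [505.3, 99.8, 325.4]
tool_rot: [3.14, 0.324, 1.571]
force: [0.5, 0.1, -2.7]
width: 53.5
gripper_force: 63.2
```

>>> jog_arm --pt "-1 0 0 0 0 -0.081 0" --pt "-1 0 0 0 0 -0.081 0" --pt "-1 0 0 0 0 -0.081 0" --pt "-1 0 0 0 0 -0.081 0" --pt "-1 0 0 0 0 -0.081 0" --pt "-1 0 0 0 0 0 0"

```text
clock: 19.25
eef_pos: [505.2, 101.0, 323.6]
tool_rot: [-3.137, 1.128, 1.577]
force: [-0.3, -0.2, -1.4]
width: 53.5
gripper_force: 63.3
```

```bash
python3 - <<'E'
from h import *
to([505,182,140],[np.pi,1.134,np.pi/2])
E
```

```text
q [-0.761  0.808  0.375  1.895  0.776  1.203 -0.985] pos [505.2 101.  323.6] rpy [-3.137  1.128  1.577] w 53.5 F [-0.3 -0.2 -1.4]
shift in present axes [0.4011 0.0008 0.0111] turn [ 0.0008 -0.0031  0.0014] shift in target axes [ 4.012e-01 -3.000e-04  8.600e-03]
```

>>> jog_arm --pt "-1 0.05 0 0.001 0 -0.003 0" --pt "-1 0.06 0 0.001 0 0 0" --pt "-1 0.06 0 0.001 0 0 0" --pt "-1 0.06 0 0.001 0 0 0" --pt "-1 0.06 0 0.001 0 0 0" --pt "-1 0.06 0 0.001 0 0 0" --pt "-1 0.05 0 0.002 0 0 0" --pt "-1 0 0 0 0 0 0"

```text
clock: 20.25
eef_pos: [505.3, 181.1, 141.0]
tool_rot: [-3.138, 1.131, 1.574]
force: [0.8, -0.7, -1.1]
width: 53.0
gripper_force: 63.3
```

```bash
python3 - <<'E'
from h import *
to([505,182,114],[np.pi,1.134,np.pi/2])
im=snap('scene','s4'); a=cv2.imread('pics/s4.png')[110:260,190:400]; a=np.clip(a*1.8,0,255).astype('uint8')
cv2.imwrite('pics/s4c.png',cv2.resize(a,(784,560),interpolation=cv2.INTER_CUBIC))
E
```

```text
q [-0.814  1.143  0.286  1.75   0.669  1.139 -1.162] pos [505.3 181.1 141. ] rpy [-3.138  1.131  1.574] w 53.0 F [ 0.8 -0.7 -1.1]
shift in present axes [ 0.0495 -0.0005  0.0213] turn [-0.0003 -0.0016  0.0007] shift in target axes [ 0.0496 -0.0006  0.0212]
```

View pics/s4c.png

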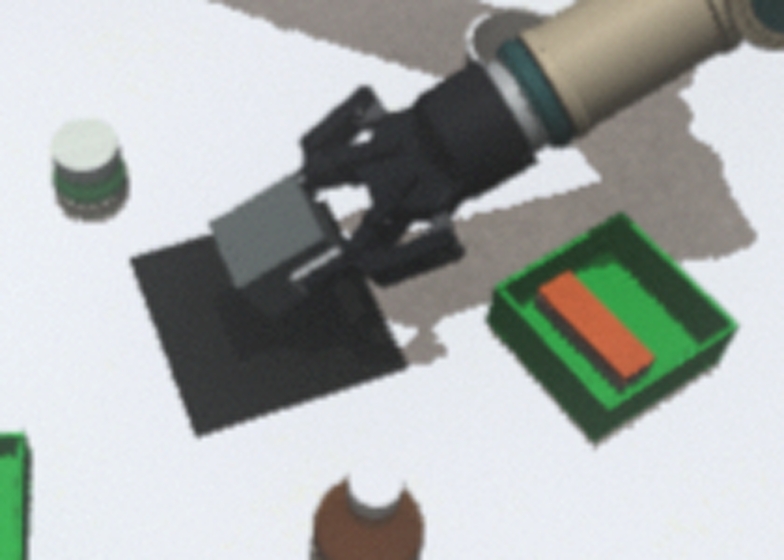

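The pot (270,235) is held tilted above the mat with its base towards the hand. The stone lies flat in the bin (597,328), and the hand clears the tub. I lower it and let it tip onto its side.

>>> jog_arm --pt "-1 0.02 0 0.008 0 0 0" --pt "-1 0.02 0 0.008 0 0 0" --pt "-1 0.009 0 0.004 0 0 0" --pt "-1 0 0 0 0 0 0"

```text
clock: 20.8
eef_pos: [505.3, 181.7, 115.1]
tool_rot: [-3.14, 1.135, 1.572]
force: [-1.1, -0.3, -1.8]
width: 53.5
gripper_force: 63.3
```

```bash
python3 - <<'E'
from h import *
to([505,182,110],[np.pi,1.134,np.pi/2])
E
```

```text
q [-0.814  1.19   0.283  1.732  0.666  1.123 -1.183] pos [505.3 181.7 115.1] rpy [-3.14   1.135  1.572] w 53.5 F [-1.1 -0.3 -1.8]
shift in present axes [ 0.0096 -0.0006  0.0037] turn [-0.      0.0007  0.0003] shift in target axes [ 0.0096 -0.0006  0.0037]
```

>>> jog_arm --pt "-1 0.004 0 0.0015 0 0 0" --pt "-1 0 0 0 0 0 0" --pt "1 0 0 0 0 0 0" --pt "1 0 0 0 0 0 0" --pt "1 0 0 0 0 0 0" --pt "1 0 0 0 0 0 0" --pt "1 0 0 0 0 0 0" --pt "1 0 0 -0.04 0 0 0" --pt "1 0 0 -0.1 0 0 0" --pt "1 -0.05 0 -0.1 0 0 0"

```text
clock: 22.05
eef_pos: [504.6, 281.7, 186.0]
tool_rot: [-3.135, 1.135, 1.578]
force: [1.1, 0.3, -0.5]
width: 85.4
gripper_force: 0.0
```

```bash
python3 - <<'E'
from h import *
im=snap('top','t5'); a=cv2.imread('pics/t5.png')[150:250,190:320]; a=np.clip(a*1.8,0,255).astype('uint8')
cv2.imwrite('pics/t5c.png',cv2.resize(a,(780,600),interpolation=cv2.INTER_CUBIC))
H,W=im['depth'].shape; f=192/np.tan(np.radians(float(im['vertical_fov']))/2)
v,u=np.mgrid[:H,:W]; d=im['depth']
X=np.stack([(u-im['cx'])/f*d,(v-im['cy'])/f*d,d],-1)-im['t']; X=(X@im['R']).reshape(-1,3)
s=X[(X[:,2]>50)&(X[:,2]<68)&(abs(X[:,0]-505)<80)&(abs(X[:,1]-25)<90)]
print(len(s),s.mean(0),cv2.minAreaRect(s[:,:2].astype('f4')),np.percentile(s[:,2],[5,95]))
to([505,47,300],[np.pi,0,np.pi/2])
E
```

```text
542 [501.96233002  43.00487096  58.91063032] ((501.12548828125, 42.806976318359375), (53.01557159423828, 62.708465576171875), 0.6377742886543274) [55.50989724 61.86477749]
q [-0.903  1.091  0.243  1.578  0.578  1.375 -1.083] pos [505.9 287.  191.9] rpy [3.131 1.129 1.566] w 85.2 F [2.1 3.6 3.7]
shift in present axes [-0.4007 -0.0036  0.3413] turn [0.0037 0.5643 0.0012] shift in target axes [-0.48   -0.0019 -0.2161]
```

View pics/t5c.png

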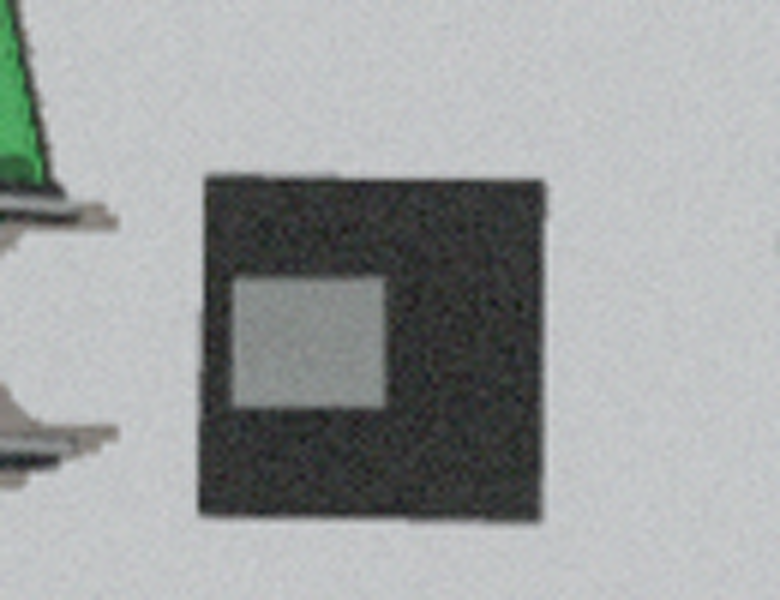

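The pot lies on its side at (501,43), with its axis along y and its top at 59 mm, and nothing else has moved. Now I regrasp it with the hand leaning 15° the other way.

>>> jog_arm --pt "1 -0.1 0 0 0 0 0" --pt "1 -0.12 0 0 0 0.03 0" --pt "1 0 0 0 0 0.088 0" --pt "1 0 0 0 0 0.088 0" --pt "1 0 0 0 0 0.088 0" --pt "1 0 0 0 0 0.088 0" --pt "1 0 0 0 0 0.088 0" --pt "1 0 0 0 0 0.088 0" --pt "1 0 0 0 0 0.088 0" --pt "1 0 0 0 0 0.05 0"

```text
clock: 23.35
eef_pos: [505.5, 232.2, 286.6]
tool_rot: [3.141, -0.26, 1.569]
force: [0.0, -0.0, -0.3]
width: 85.3
gripper_force: 0.0
```

```bash
python3 - <<'E'
from h import *
# grasp (502.5,32,34), tool z=(0,sin15,-cos15)
z=np.array([0,np.sin(.262),-np.cos(.262)]); g=np.array([502.5,32,34])
print(g-155*z); to(g-155*z-90*z,[np.pi,-.262,np.pi/2])
E
```

```text
[502.5         -8.14698654 183.71045211]
q [-0.137  0.677 -0.411  1.932  0.045  0.459 -0.491] pos [505.5 232.2 286.6] rpy [ 3.141 -0.26   1.569] w 85.3 F [ 0.  -0.  -0.3]
shift in present axes [-0.5179 -0.0049 -0.1046] turn [ 0.0004  0.0011 -0.001 ] shift in target axes [-0.5177 -0.006  -0.1057]
```

>>> jog_arm --pt "1 -0.06 0 -0.03 0 0 0" --pt "1 -0.09 -0.001 -0.03 0 0 0" --pt "1 -0.09 -0.001 -0.03 0 0 0" --pt "1 -0.09 -0.001 -0.015 0 0 0" --pt "1 -0.09 -0.001 0 0 0 0" --pt "1 -0.098 -0.001 0 0 0 0" --pt "1 0 0 0 0 0 0"

```text
clock: 24.22
eef_pos: [502.1, -35.1, 269.9]
tool_rot: [-3.138, -0.254, 1.562]
force: [0.1, 0.9, 0.6]
width: 85.5
gripper_force: 0.0
```

```bash
python3 - <<'E'
from h import *
to([502.5,-8,184],[np.pi,-.262,np.pi/2])
E
```

```text
q [ 0.432  0.692 -0.498  2.021  0.115  0.504 -0.075] pos [502.1 -35.1 269.9] rpy [-3.138 -0.254  1.562] w 85.5 F [0.1 0.9 0.6]
shift in present axes [0.0093 0.0008 0.1799] turn [-0.0006  0.0039 -0.0043] shift in target axes [0.0079 0.0007 0.18  ]
```

>>> jog_arm --pt "1 0.006 0.0005 0.04 0 0 0" --pt "1 0 0 0.05 0 0 0" --pt "1 0 0 0.05 0 0 0" --pt "1 0 0 0.03 0 0 0" --pt "1 0 0 0.01 0 0 0" --pt "1 0 0 0 0 0 0"

```text
clock: 24.98
eef_pos: [503.3, -4.2, 185.3]
tool_rot: [3.141, -0.257, 1.571]
force: [0.2, 0.6, 0.2]
width: 85.2
gripper_force: 0.0
```

```bash
python3 - <<'E'
from h import *
to([502.5,-8,184],[np.pi,-.262,np.pi/2])
E
```

```text
q [ 0.315  0.838 -0.415  2.059  0.161  0.3   -0.126] pos [503.3  -4.2 185.3] rpy [ 3.141 -0.257  1.571] w 85.2 F [0.2 0.6 0.2]
shift in present axes [-0.0081 -0.0015  0.0005] turn [0.     0.0025 0.0002] shift in target axes [-0.0081 -0.0015  0.0005]
```

>>> jog_arm --pt "1 -0.006 -0.001 0 0 0 0" --pt "1 0 0 0 0 0 0" --pt "-1 0 0 0 0 0 0" --pt "-1 0 0 0 0 0 0" --pt "-1 0 0 0 0 0 0" --pt "-1 0 0 0 0 0 0" --pt "-1 0 0 -0.05 0 0 0" --pt "-1 0 0 -0.1 0 0 0" --pt "-1 0.05 0 -0.1 0 0 0" --pt "-1 0.08 0 -0.02 0 0 0"

```text
clock: 26.22
eef_pos: [503.6, 19.9, 333.9]
tool_rot: [3.137, -0.256, 1.567]
force: [0.5, 0.7, -1.5]
width: 53.7
gripper_force: 63.4
```

```bash
python3 - <<'E'
from h import *
to([505,100,330],[np.pi,-.262,np.pi/2])
E
```

```text
q [ 0.365  0.583 -0.548  1.989  0.065  0.609 -0.158] pos [503.6  19.9 333.9] rpy [ 3.137 -0.256  1.567] w 53.7 F [ 0.5  0.7 -1.5]
shift in present axes [0.1531 0.0021 0.048 ] turn [ 0.0027  0.0032 -0.0018] shift in target axes [0.1528 0.0029 0.049 ]
```

Held. Now I shift and turn through 90°.

>>> jog_arm --pt "-1 0.075 0.001 0.02 0 0 0" --pt "-1 0.075 0.001 0.02 0 -0.05 0" --pt "-1 0 0 0 0 -0.082 0" --pt "-1 0 0 0 0 -0.082 0" --pt "-1 0 0 0 0 -0.082 0" --pt "-1 0 0 0 0 -0.082 0" --pt "-1 0 0 0 0 -0.082 0" --pt "-1 0 0 0 0 -0.082 0" --pt "-1 0 0 0 0 -0.082 0" --pt "-1 0 0 0 0 -0.082 0"

```text
clock: 27.48
eef_pos: [503.5, 99.8, 330.8]
tool_rot: [-3.141, 1.159, 1.573]
force: [-0.4, -1.1, -1.1]
width: 53.4
gripper_force: 63.4
```

```bash
python3 - <<'E'
from h import *
to([505,166,120],[np.pi,1.313,np.pi/2])
E
```

```text
q [-0.678  0.782  0.236  1.894  0.848  1.306 -1.057] pos [503.5  99.8 330.8] rpy [-3.141  1.159  1.573] w 53.4 F [-0.4 -1.1 -1.1]
shift in present axes [0.4393 0.0033 0.0475] turn [ 0.0008 -0.0772  0.0003] shift in target axes [ 0.4414  0.0031 -0.0206]
```

>>> jog_arm --pt "-1 0 0 0 0 -0.077 0" --pt "-1 0.04 0 -0.002 0 0 0" --pt "-1 0.065 0.001 -0.004 0 0 0" --pt "-1 0.07 0.001 -0.004 0 0 0" --pt "-1 0.07 0.001 -0.004 0 0 0" --pt "-1 0.07 0 -0.004 0 0 0" --pt "-1 0.07 0 -0.003 0 0 0" --pt "-1 0.056 0 0 0 0 0" --pt "-1 0 0 0 0 0 0"

```text
clock: 28.6
eef_pos: [504.3, 166.9, 118.2]
tool_rot: [-3.128, 1.306, 1.584]
force: [0.8, -0.4, -1.0]
width: 53.1
gripper_force: 63.4
```

```bash
python3 - <<'E'
from h import *
to([505,166,89],[np.pi,1.313,np.pi/2])
im=snap('scene','s6'); a=cv2.imread('pics/s6.png')[110:260,190:400]; a=np.clip(a*1.8,0,255).astype('uint8')
cv2.imwrite('pics/s6c.png',cv2.resize(a,(784,560),interpolation=cv2.INTER_CUBIC))
E
```

```text
q [-0.758  1.219  0.197  1.721  0.787  1.309 -1.28 ] pos [504.3 166.9 118.2] rpy [-3.128  1.306  1.584] w 53.1 F [ 0.8 -0.4 -1. ]
shift in present axes [0.0558 0.0017 0.017 ] turn [-0.0002 -0.0037  0.0018] shift in target axes [0.0559 0.0015 0.0165]
```

View pics/s6c.png

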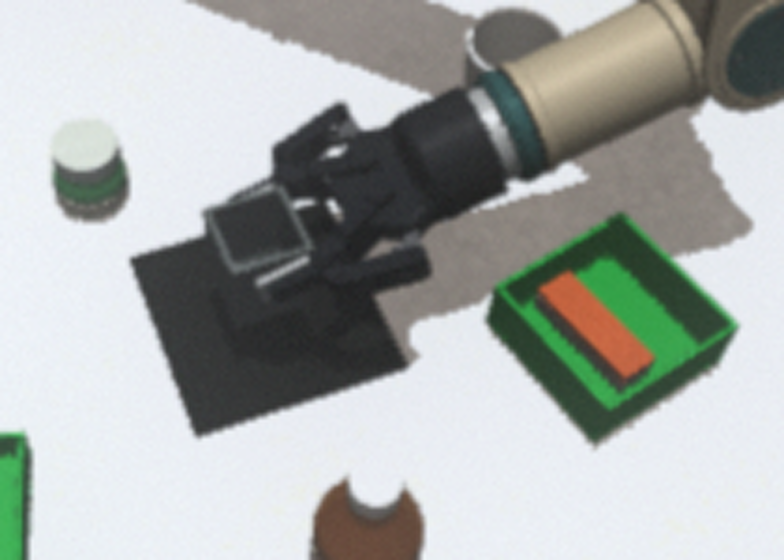

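The pot (258,230) is now mouth-up above the mat, clear of the tub and bin. I lower it gently.

>>> jog_arm --pt "-1 0.02 0 0.007 0 -0.003 0" --pt "-1 0.02 0.001 0.006 0 0 0" --pt "-1 0.012 0 0.003 0 0 0" --pt "-1 0 0 0 0 0 0"

```text
clock: 29.15
eef_pos: [505.5, 165.0, 93.2]
tool_rot: [-3.14, 1.315, 1.573]
force: [0.6, -0.1, -0.9]
width: 53.6
gripper_force: 63.4
```

```bash
python3 - <<'E'
from h import *
to([505,166,86],[np.pi,1.313,np.pi/2])
im=get_image('scene')
f=192/np.tan(np.radians(float(im['vertical_fov']))/2)
v,u=np.mgrid[:384,:512]; d=im['depth']
X=np.stack([(u-im['cx'])/f*d,(v-im['cy'])/f*d,d],-1)-im['t']; X=(X@im['R']).reshape(-1,3)
s=X[(abs(X[:,0]-505)<24)&(X[:,1]>-16)&(X[:,1]<2)&(X[:,2]>40)&(X[:,2]<100)]; print('rim z',np.percentile(s[:,2],[50,80,90,95,99]).round(1))
print(read_state()['force'])
E
```

```text
q [-0.755  1.266  0.198  1.697  0.787  1.3   -1.299] pos [505.5 165.   93.2] rpy [-3.14   1.315  1.573] w 53.6 F [ 0.6 -0.1 -0.9]
shift in present axes [ 0.0145 -0.0011  0.0017] turn [0.     0.0011 0.0002] shift in target axes [ 0.0145 -0.0011  0.0017]
rim z [65.8 72.2 72.8 73.5 74. ]
[ 0.36394694 -0.11620406 -0.69912323]
```

>>> jog_arm --pt "-1 0.004 0 0.001 0 0 0" --pt "-1 0.003 0 0.001 0 0 0" --pt "-1 0 0 0 0 0 0"

```text
clock: 29.58
eef_pos: [505.6, 165.0, 90.0]
tool_rot: [-3.141, 1.315, 1.571]
force: [-0.4, 0.3, -1.3]
width: 53.6
gripper_force: 63.4
```

>>> jog_arm --pt "-1 0.002 0 0 0 0 0" --pt "-1 0 0 0 0 0 0" --pt "0.3 0 0 0 0 0 0" --pt "1 0 0 0 0 0 0" --pt "1 0 0 0 0 0 0" --pt "1 0 0 0 0 0 0" --pt "1 0 0 -0.03 0 0 0" --pt "1 0 0 -0.07 0 0 0" --pt "1 0 0 -0.1 0 0 0" --pt "1 -0.06 0 -0.06 0 0 0"

```text
clock: 30.82
eef_pos: [504.3, 287.4, 150.1]
tool_rot: [-3.131, 1.312, 1.585]
force: [0.4, -0.5, 0.8]
width: 85.5
gripper_force: 0.0
```

>>> jog_arm --pt "1 -0.1 0 0 0 0.04 0" --pt "1 -0.1 0 0 0 0.04 0" --pt "1 -0.1 0 0 0 0.04 0" --pt "1 0 0 0 0 0 0" --pt "1 0 0 0 0 0 0"

```text
clock: 31.45
eef_pos: [505.4, 235.0, 292.4]
tool_rot: [-3.142, 1.074, 1.572]
force: [0.2, 0.4, -0.7]
width: 85.7
gripper_force: 0.0
```

```bash
python3 - <<'E'
from h import *
im=snap('top','t7'); a=cv2.imread('pics/t7.png')[100:280,140:390]; a=np.clip(a*1.8,0,255).astype('uint8')
cv2.imwrite('pics/t7c.png',cv2.resize(a,(800,576),interpolation=cv2.INTER_CUBIC))
f=192/np.tan(np.radians(float(im['vertical_fov']))/2)
v,u=np.mgrid[:384,:512]; d=im['depth']
X=np.stack([(u-im['cx'])/f*d,(v-im['cy'])/f*d,d],-1)-im['t']; X=(X@im['R']).reshape(-1,3)
def rect(n,x,y,r,lo,hi):
    s=X[(abs(X[:,0]-x)<r)&(abs(X[:,1]-y)<r)&(X[:,2]>lo)&(X[:,2]<hi)]; print(n,len(s),np.median(s[:,2]).round(1),cv2.minAreaRect(s[:,:2].astype('f4')) if len(s)>3 else '')
rect('rim',505,16,60,60,80); rect('floor',505,16,20,0,20); rect('jar',361,-63,45,45,65); rect('tub',397,250,50,65,85); rect('bottle',708,2,40,130,160)
to([505,300,300],[np.pi,1,np.pi/2])
E
```

```text
rim 162 68.6 ((503.1427917480469, 11.623189926147461), (52.764190673828125, 54.73575973510742), 0.7351903319358826)
floor 238 8.7 ((505.18756103515625, 15.888797760009766), (39.58686828613281, 36.73690414428711), 0.6093257665634155)
jar 297 54.7 ((359.94879150390625, -64.19541931152344), (44.95758819580078, 44.24921798706055), 89.96085357666016)
tub 186 74.0 ((397.2477722167969, 249.77490234375), (70.33899688720703, 69.1156005859375), 2.7510249614715576)
bottle 128 144.2 ((707.7900390625, 2.052666664123535), (27.369876861572266, 26.2254638671875), 2.462787628173828)
q [-0.772  0.878  0.118  1.692  0.689  1.428 -1.079] pos [505.2 235.2 291.5] rpy [-3.139  1.075  1.574] w 85.4 F [ 0.5 -0.1 -0.4]
shift in present axes [ 0.0469 -0.0002 -0.122 ] turn [0.0003 0.0373 0.0009] shift in target axes [ 0.0558 -0.0004 -0.1182]
```

View pics/t7c.png

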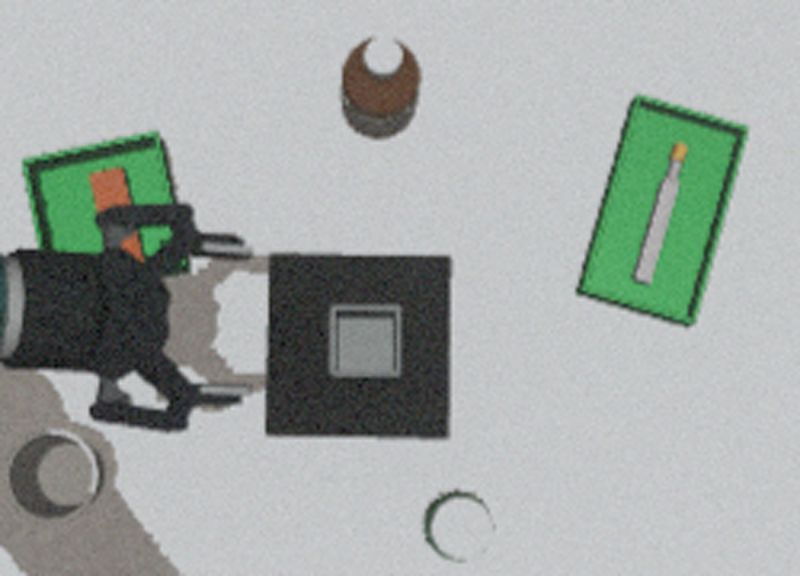

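The pot stands mouth-up at the mat's centre (365,341), the dop lies in the tray (660,213), and the stone lies in the bin. The bottle, tub and jar are unmoved and the arm touches nothing, so I hand the job in.

```bash
python3 -c "
from cell import *
print(finish_job())"
```

```text
the job is handed in; nothing more can be done
None
```

The job is handed in at about 31 s: the dop stick is flat in the tray, the stone is in the bin, the pot stands mouth-up near the mat's centre, and the bottle, tub and jar are where they were.

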